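Lengthen a telescoping table leg by one hole

ROBOT

A 7-joint arm with a two-finger parallel gripper is mounted at the origin on the work surface. World frame = base frame: x ahead of the robot, y to its left, z up, the work surface at z = 0. Lengths are in m, angles in rad, forces in N, time in s.
With the tool pointing down it reaches from about 0.425 to 0.875 m from the base axis. Payload 4.7 kg.
Tool frame: the origin (TCP) lies on the centre line of the jaws, within the pads' length; the fingertips stand 14 mm ahead of it and the grasp point (between the pads) lies 5 mm behind it; z points along the fingers, y is the direction in which the jaws open and shut (so a half turn about z gives the same grasp; the last joint's range is limited). The gripper opens to 87 mm and grips with 3 to 60 N. Pads are 19 mm wide; open, the fingers measure 117 mm over their backs; the gripper's body (75 mm by 190 mm) begins 51 mm behind the grasp point.
Start: joints at [-1.132, 0.321, -0.07, 1.45, 0.023, 1.371, -0.057], TCP at [0.268, 0.592, 0.237] pointing down, gripper open.
Joint ranges: [-2.86, 2.86], [-0.3, 2.09], [-1.38, 1.24], [0.06, 2.45], [-1.56, 4.7], [0.09, 2.05], [-2.69, 2.69]. Speed limits (rad/s): [2.57, 2.57, 3.14, 3.14, 3.14, 3.14, 3.14].

INTERFACE

Orientations are given as a rotation vector (axis times angle).
In Python, from bench import ctrl, optics, models gives the robot as it stands. The module is installed in compiled form; this text tells all that it offers.
- The arm moves only by the tool arm_command, never from a script. Its argument "motion" is a list of rows, each a list of 3 entries, a list of its own where there are three numbers: the shift along the tool's x, y, z in mm, then the turn, a rotation vector about the tool's x, y, z in degrees, then the closure, from 0 (fully open) to 1 (shut). In form: [[[x, y, z], [ax, ay, az], claw], ...]. A call has 1 to 8 rows; each row shifts and turns the commanded pose from where the row before left it, along the tool's axes as they then stand; what a row does not reach is not made up. A row lasts 1/12 s, in which the tool goes at most 41.7 mm and 7.16 degrees, less where a joint would pass 70% of its speed; a pose out of reach is approached as far as the arm can. A call with a gripper value outside its range is refused whole. The fingers move at their own pace and stop on an object; "force" is the grip in N (left out, the last holds). Time passes only in rows, so rows that do not move let the fingers close. It gives the time, the measured TCP pose, the force and the opening at its end, in the units of the state.
- ctrl.get_state(): the state, without advancing time (a new reading comes with each control period).
- optics.get_image(name): name is "scene" or "top" or "wrist"; returns (picture, depth): 384x512x3 uint8, blue, green, red; 384x512 float32, m along the optical axis (not along the pixel's ray), 0 where there is no reading.
- optics.camera_model(name): a dict with "fovy" (degrees; the focal length in pixels is half the picture's height over the tangent of half this angle, whatever the lens; pixels are square), "cx", "cy" (the principal point, pixels), "rvec" (rotation vector, rad) and "tvec" (3), from world to camera coordinates, as OpenCV has them; the wrist camera has in their place "mount" (4x4, takes a point from camera to tool coordinates, whose origin is the TCP and whose axes are the flange's). Camera axes: x right, y down, z forward; pixel columns grow to the right and rows downward; lengths in m; the calibration is good to about 2 mm. A picture is of the moment at which its call begins: read the wrist's pose just before it. camera_model takes no time and is no camera call.
- ctrl.close_job(): hands the job in, once; it reports no verdict.
Trained networks look in the newest picture that a camera, given by its name, has taken for a name from the list of things; names that differ only in an ending like _2 or _b are one class to them, and where a whole thing is asked for, a point or a joint stands for the part that bears it (a point fixed in the world has none). Each returns a list of dicts, best first, with "conf" (0 to 1); they miss things now and then, are a little off and sometimes report something else, mostly with a low value. They report only what shows in the picture. A call takes as long as a camera call.
- models.search_frame(camera, target): "location" ([x, y, z] in m, in the coordinates of the camera as it stood for that picture, good to about 4 mm: the middle of the surface that is visible of it).
- models.silhouettes(camera, target): "pixels" (384x512 bool, what is visible of it).
The state is a dict: "time": time; "joint_positions": joint angles; "qd": joint speeds; "joint_torque": joint torques, N m; "position": TCP position; "tool_rot": TCP orientation; "ft_force": force on the tool from outside, world axes, zero at the start; "torque": the same for the moment, N m; "grip_width": opening from 0.0 (shut) to 1.0 (fully open).
Only numpy, scipy, OpenCV 4.12 (cv2) and the standard library are available. Lean on these libraries where they do the work, as an engineer would, in place of code of your own. Each camera call takes 0.05 s, during which the arm holds its last target.

TASK

A telescoping table leg is held by its inner tube in the bench vice: squeeze its spring snap button flush and slide the outer tube one hole further out, away from the vice, until the button snaps fully out through the next hole. Then prove the lock: push the outer tube back towards the vice so that it bears on the button with a light, steady 10 N or so, keep that up for half a second, and let go of the leg with the tube locked there. Never strain the button with more than 14 N, and leave the wrench, the can and the cup where they are.

Things in the scene. Friction and masses are not known exactly. Their poses are not given: they have to be found in the camera images.
- vice: Grey bench vice bolted to the bench, holding a table leg level. Origin: on the bench top straight below the snap button. y axis: level, along the leg, from the vice towards its rubber foot; x: level, the way the button faces; z up. The leg's axis lies 90 mm above the origin. Vice 170 (x) by 120 mm (y), centred at y = -210 mm, 105 mm high; its screw handle reaches x = -127 mm.
- rest_top (a point): Top centre of a fixed wooden rest under the outer tube, 60 mm (x) by 25 mm (y), 75 mm high, at y = +97 mm of the vice's frame. Otherwise the space below the leg is free down to the bench between the vice and the foot.
- tube_axis (a point): Square aluminium tube, 28 mm wide outside, 3 mm wall, sliding along y over the fixed 20 mm steel inner tube with about 3 N of drag; it cannot turn. This point: on its axis at the centre of the hole the button starts in; axes as the vice's. From y = -105 mm to +125 mm, then a black rubber foot, 43 mm diameter, 28 mm long. Slotted holes, 18 (y) by 12 mm (z), in its +x wall at y = 0, -35 and -70 mm.
- next_hole (a point): Centre of the next hole, on the outer face (+x side) of the outer tube, 35 mm nearer to the vice than the hole the button sits in at the start (centre to centre).
- extension (a joint): Slide of the outer tube, m: within 0.0037 of 0 at the start, grows as the tube goes out, away from the vice (+y of the vice). The button is centred in the next hole at 0.035; the 18 mm slot leaves the 10 mm button 4 mm of play either way. It can travel from -0.012 to 0.078.
- button_tip (a point): Tip of a steel spring button in the inner tube, 10 mm diameter. Tip 20.5 mm from the leg's axis when out (6.5 mm proud of the outer tube), 14 mm when flush. Its last 4.5 mm taper to a 2 mm tip; below that its straight sides lock the tube. Squeezed flush, only the taper is left in the wall: a push of 6 to 10 N along the tube then slides the wall over it. Axes as the vice's.
- press (a joint): How far the button is pressed in, m: 0 fully out, 0.0065 flush with the outer face of the outer tube, about 0.0095 or more while it runs under the wall, 0.0125 at most. Spring: 2 N at 0, 4 N when flush, 5 N under the wall. As it comes out into the next hole (extension about 0.029 to 0.031) its taper nudges the tube outward by itself with a few N.
- wrench: Steel wrench, 170 mm, lying loose near the leg; leave it alone. Origin under its middle.
- can: Closed steel can, 66 mm diameter, 110 mm high, standing loose near the leg; leave it alone. Origin under its middle.
- cup: Black plastic cup, 72 mm across, 70 mm high, standing loose near the leg; leave it alone. Origin under its middle.

How it is judged:
On the way, in this order (a step that is already met when the one before it is completed fails the run):
1. the button is squeezed flush with the outer tube or deeper (5.5 mm or more) (value of joint press above 0.0055 m), for 0.05 s.
2. the outer tube is one hole further out (35 mm, within 5 mm) and the button has snapped out (value of joint extension between 0.03 and 0.04 m and value of joint press below 0.0015 m), for 0.05 s.
3. the lock is proved: the outer tube bears back against the button with 6 to 14 N for 0.3 s, the tube at the vice end of its play (all of step 2 and contact force between extension and press above 6 N and value of joint extension below 0.0345 m), for 0.3 s.
At the end, for the whole second after the job is handed in: The outer tube is one hole further out (35 mm, within 5 mm) and at rest, the button stands fully out through that hole (within 1.5 mm), and the leg is released (all of step 2 and contact force between the fingers and extension below 0.2 N and velocity of joint extension between -0.005 and 0.005 m/s); the robot touches nothing.
It fails at once if the outer tube strains the button with more than 14 N (contact force between extension and press above 14 N).
It fails at once if the wrench, the can or the cup is moved by more than 20 mm (distance of any of wrench, can, cup from where it was at the start of the episode above 0.02 m).
It also fails if it takes over 51 s, if anything falls off the work surface, if the arm or the gripper's body presses on something with over 40 N, if the wrist force passes 120 N, or if a joint passes its speed limit or range.

## Working session

There is one attempt and no reset: what is moved stays moved. The work goes in short steps, Python scripts to look and compute and a tool call to move; the robot and the scene stay as the last step left them, time stands still between calls to the robot, and variables do not carry over. Pictures are saved under pics/ and viewed, and the job is handed in when it is done.

Besides the shell and the picture viewer there is one more tool, called after ">>>" as name(argument=value, ...), one argument or row to a line, values as JSON. arm_command: Moves the arm, as the interface text tells. Its arguments: {"type":"object","properties":{"motion":{"type":"array","items":{"type":"array"}},"force":{"type":"number"}},"required":["motion"]}

```bash
mkdir -p pics
cat > h.py <<'E'
import numpy as np, cv2
from scipy.spatial.transform import Rotation as R
from bench import ctrl, optics, models
def cam(name, st=None):
    m=optics.camera_model(name); f=192/np.tan(np.radians(m["fovy"])/2)
    if "mount" in m:
        T=np.eye(4);T[:3,:3]=R.from_rotvec(st["tool_rot"]).as_matrix();T[:3,3]=st["position"]
        W=T@np.array(m["mount"])
    else:
        V=np.eye(4);V[:3,:3]=R.from_rotvec(np.array(m["rvec"]).ravel()).as_matrix();V[:3,3]=np.array(m["tvec"]).ravel()
        W=np.linalg.inv(V)
    return f,m["cx"],m["cy"],W
def towld(W,p): p=np.atleast_2d(p); return p@W[:3,:3].T+W[:3,3]
def unproj(c,d,u,v):
    f,cx,cy,W=c; z=d[v,u]
    return towld(W,np.stack([(u-cx)/f*z,(v-cy)/f*z,z],-1))
def proj(c,p):
    f,cx,cy,W=c; q=(np.atleast_2d(p)-W[:3,3])@W[:3,:3]
    return np.stack([f*q[:,0]/q[:,2]+cx,f*q[:,1]/q[:,2]+cy],-1)
E
python3 - <<'E'
from h import *
np.set_printoptions(precision=4,suppress=True)
s=ctrl.get_state();print(s)
for n in ["scene","top","wrist"]:
    s=ctrl.get_state(); im,d=optics.get_image(n); cv2.imwrite(f"pics/{n}0.png",im); np.save(f"{n}0.npy",d)
    c=cam(n,s); print(n,c,optics.camera_model(n))
E
```

```text
{'time': 0.0, 'joint_positions': array([-1.1319,  0.3218, -0.0701,  1.4517,  0.0226,  1.3708, -0.0569]), 'qd': array([-0.0013,  0.0005,  0.0014, -0.0014, -0.0017,  0.0003,  0.0001]), 'joint_torque': array([ -0.0003, -49.1288,  -0.4041, -31.2534,  -0.0641,   0.0436,
         0.0001]), 'position': array([0.2677, 0.5918, 0.2355]), 'tool_rot': array([-0.6621, -3.0707,  0.0029]), 'ft_force': array([-0.5912, -0.265 ,  0.2635]), 'torque': array([-0.0456,  0.0073, -0.0066]), 'grip_width': 1.0015419525897493}
scene (np.float64(459.7916262694269), 255.21539450558984, 197.51125896904665, array([[ 0.7619,  0.4434, -0.4722,  1.0819],
       [ 0.6474, -0.5009,  0.5743, -0.5995],
       [ 0.0181, -0.7433, -0.6687,  0.7623],
       [ 0.    ,  0.    ,  0.    ,  1.    ]])) {'fovy': 45.32892410926447, 'cx': 255.21539450558984, 'cy': 197.51125896904665, 'rvec': array([ 2.1812,  0.8116, -0.3378]), 'tvec': array([-0.45  , -0.2135,  1.3649])}
top (np.float64(485.5550632015791), 246.35060285412166, 199.90816033925555, array([[-0.0025, -0.9939,  0.11  ,  0.4909],
       [-0.9998,  0.0006, -0.0176,  0.019 ],
       [ 0.0174, -0.11  , -0.9938,  1.0115],
       [ 0.    ,  0.    ,  0.    ,  1.    ]])) {'fovy': 43.15003738923208, 'cx': 246.35060285412166, 'cy': 199.90816033925555, 'rvec': array([ 2.1712, -2.1746,  0.139 ]), 'tvec': array([0.0026, 0.5992, 0.9516])}
wrist (np.float64(281.8317033535997), 255.76748605427267, 197.37796639195014, array([[ 0.4129,  0.8812,  0.2301,  0.2055],
       [ 0.9108, -0.3991, -0.1061,  0.6219],
       [-0.0017,  0.2534, -0.9674,  0.3838],
       [ 0.    ,  0.    ,  0.    ,  1.    ]])) {'fovy': 68.52989319880837, 'cx': 255.76748605427267, 'cy': 197.37796639195014, 'mount': array([[-0.0009, -0.9674, -0.2533,  0.0691],
       [ 1.    , -0.0009, -0.0002,  0.0015],
       [-0.0001, -0.2533,  0.9674, -0.1482],
       [ 0.    ,  0.    ,  0.    ,  1.    ]])}
```

View pics/scene0.png

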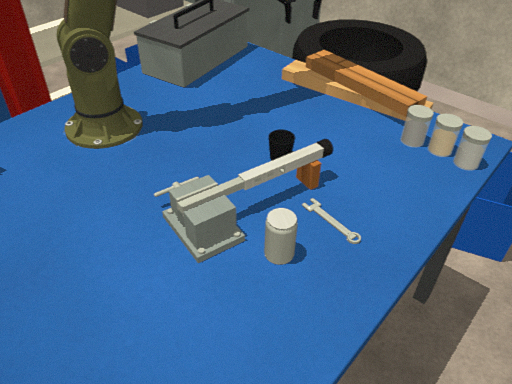

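View pics/top0.png

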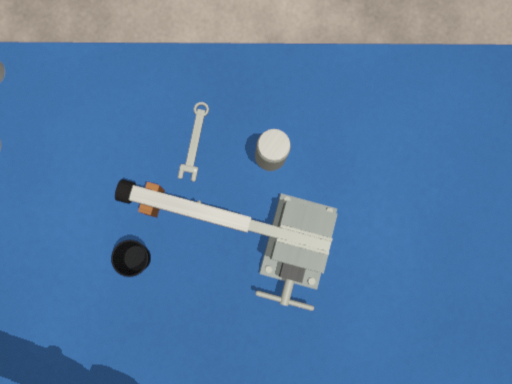

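View pics/wrist0.png

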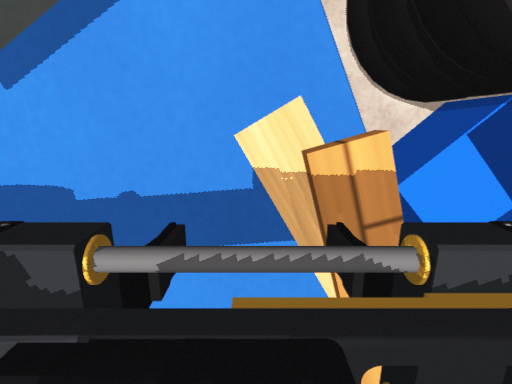

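The views show the leg running from the vice (top view about (300,240)) to the black foot (125,190). The button faces up in the top image (world +x) near (197,203). The can is at (272,148), the wrench at (193,140) and the cup at (130,258).

Run:
```python
from h import *
np.set_printoptions(precision=4,suppress=True)
for n in ["scene","top"]:
    im,d=optics.get_image(n); c=cam(n)
    for t in ["button_tip","next_hole","tube_axis","vice","can","cup","wrench","rest_top"]:
        r=models.search_frame(n,t)
        for q in r[:2]:
            w=towld(c[3],q["location"])[0]; print(n,t,round(q["conf"],2),w,proj(c,w)[0])
    S=models.silhouettes(n,"tube_axis")
    if S:
        m=S[0]["pixels"]; v,u=np.nonzero(m&(d>0)); P=unproj(c,d,u,v); np.save(f"tube_{n}.npy",P)
        o=im.copy(); o[m]=(0,0,255); cv2.imwrite(f"pics/tube_{n}.png",o); print(len(P),P.min(0),P.max(0),S[0]["conf"])
print(ctrl.get_state()["time"])
```

```text
scene next_hole 0.77 [0.5876 0.12   0.1049] [287.9367 158.9907]
scene tube_axis 0.84 [0.5891 0.1201 0.099 ] [288.2988 161.2208]
scene vice 0.72 [ 0.573  -0.0972  0.0857] [220.164  209.5075]
scene can 0.67 [ 0.714  -0.0679  0.0808] [280.5462 235.4337]
scene cup 0.83 [0.4844 0.2229 0.0518] [279.2969 141.8696]
scene wrench 0.78 [0.735  0.1105 0.0098] [332.9881 218.8153]
scene rest_top 0.67 [ 0.5768 -0.0915  0.0842] [223.338  209.4302]
1541 [ 0.4972 -0.006  -0.0048] [0.6373 0.3904 0.1117] 0.78
top next_hole 0.57 [0.5778 0.1267 0.1071] [180.0923 206.9786]
top tube_axis 0.61 [0.582  0.1297 0.1085] [178.4104 204.6806]
top vice 0.69 [ 0.5439 -0.0653  0.101 ] [282.706  225.1919]
top can 0.63 [ 0.6864 -0.0433  0.1114] [270.7581 149.4519]
top can 0.44 [0.5799 0.1301 0.1049] [178.4434 205.999 ]
top cup 0.56 [0.4856 0.2342 0.0279] [130.4381 256.592 ]
top cup 0.5 [ 0.6879 -0.0423  0.1123] [270.2469 148.5656]
top wrench 0.75 [0.7248 0.111  0.008 ] [194.0111 141.9116]
top rest_top 0.86 [ 0.5455 -0.0703  0.1014] [285.376  224.2924]
2414 [ 0.5329 -0.0044 -0.0056] [0.647  0.2761 0.1151] 0.83
1.15
```

Run:
```python
from h import *
np.set_printoptions(precision=4,suppress=True)
P=np.load("tube_top.npy"); P=P[(P[:,2]>0.095)&(P[:,2]<0.118)]
print(len(P),np.median(P[:,2]))
T=P[np.abs(P[:,2]-np.median(P[:,2]))<0.004]
a=None
q=T[:,:2].mean(0)
for _ in range(1):
    U,S,V=np.linalg.svd(T[:,:2]-q,full_matrices=False); dirv=V[0]*np.sign(V[0][1])
print("mean",q,"dir",dirv,np.degrees(np.arctan2(-dirv[0],dirv[1])))
s=(T[:,:2]-q)@dirv; n=(T[:,:2]-q)@np.array([dirv[1],-dirv[0]])
print("s",s.min(),s.max())
for a0 in np.arange(s.min(),s.max(),0.02):
    k=(s>=a0)&(s<a0+.02); print(round(a0,3),k.sum(),n[k].min(),n[k].max(),np.median(T[k,2]))
im=cv2.imread("pics/scene0.png"); cv2.imwrite("pics/scz.png",cv2.resize(im[130:230,150:350],None,fx=4,fy=4,interpolation=cv2.INTER_CUBIC))
im=cv2.imread("pics/top0.png"); cv2.imwrite("pics/topz.png",cv2.resize(im[160:280,110:310],None,fx=4,fy=4,interpolation=cv2.INTER_CUBIC))
```

```text
2205 0.10467778142776318
mean [0.5789 0.1172] dir [0.2659 0.964 ] -15.419814614242732
s -0.12430236277824873 0.13446655973017674
-0.124 154 -0.013785221190672246 0.01417147149487512 0.10438251378589786
-0.104 160 -0.013725734202654943 0.014137590298033074 0.10443544793628101
-0.084 161 -0.013962052640628109 0.01428855078262459 0.1046542117978575
-0.064 160 -0.013983771132123061 0.014156825995996058 0.10469147253046707
-0.044 157 -0.013961892946013972 0.014211117560249143 0.10443791729961782
-0.024 156 -0.013907828075171144 0.013890237825919053 0.10483884285871897
-0.004 153 -0.013979688749551451 0.014022999006667352 0.10438461896715834
0.016 159 -0.014053228700515103 0.01403047284319015 0.1045526787272284
0.036 156 -0.014075213478478002 0.014117967934112935 0.10444094052855057
0.056 161 -0.01411524966605367 0.013804129464190342 0.10412470514960792
0.076 156 -0.014141127418105932 0.013855329640276345 0.10448157060699942
0.096 134 -0.019784658641213242 0.01896700809800009 0.10485367878394136
0.116 88 -0.018744288148345615 0.019192535085460618 0.1059029983317416
```

View pics/scz.png

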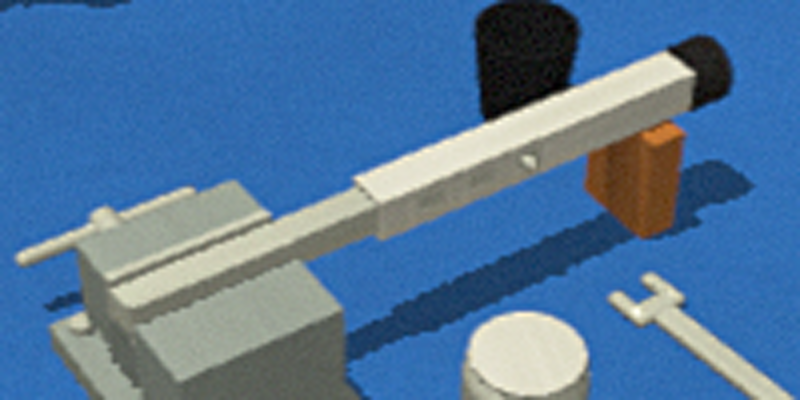

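View pics/topz.png

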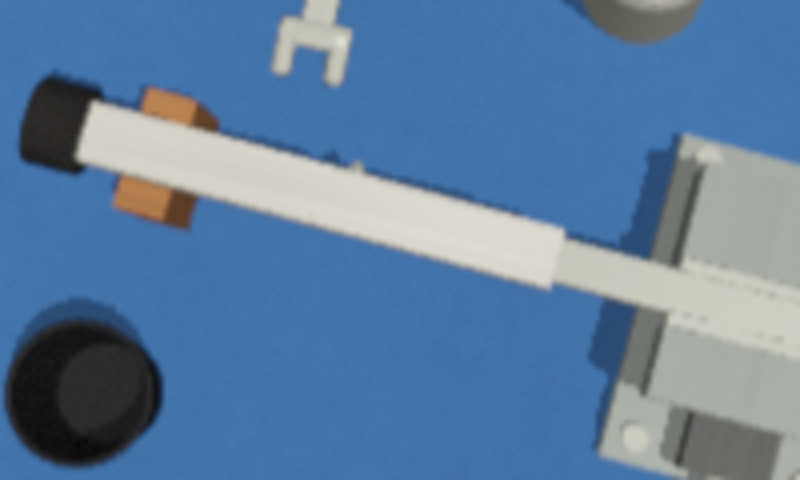

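Run:
```python
from h import *
np.set_printoptions(precision=4,suppress=True)
def ray(n,u,v):
    f,cx,cy,W=cam(n); r=W[:3,:3]@np.array([(u-cx)/f,(v-cy)/f,1.]); return W[:3,3],r/np.linalg.norm(r)
def atz(n,u,v,z): o,r=ray(n,u,v); return o+r*(z-o[2])/r[2]
d=np.array([.2659,.964,0]);nx=np.array([.964,-.2659,0]); q=np.array([.5789,.1172,.09])
for n,u,v in [("top",199.3,201.3),("scene",282.2,170.2)]:
    p=atz(n,u,v,.09); print(n,p,(p-q)@d,(p-q)@nx)
for n,u,v in [("top",110+557/4,160+260/4),("top",110+85/4,160+130/4)]:
    p=atz(n,u,v,.104); print(n,p,(p-q)@d,(p-q)@nx)
# depth-based points on +x face from scene
P=np.load("tube_scene.npy"); s=(P-q)@d; x=(P-q)@nx
k=(P[:,2]<.1)&(P[:,2]>.08)&(s>-.12)&(s<.1); print(np.median(x[k]),k.sum(), np.median(P[(abs(x)<.01)&(s>-.1)&(s<.1),2]))
b=(s>-.05)&(s<.02)&(x>.0165)&(P[:,2]<.1)&(P[:,2]>.08); print(P[b],s[b],x[b])
# moves
st=ctrl.get_state()
R0=R.from_rotvec(st["tool_rot"]); Y=nx;Z=np.array([0,0,-1.]);X=np.cross(Y,Z)
R1=R.from_matrix(np.stack([X,Y,Z],1)); dr=(R0.inv()*R1).as_rotvec(degrees=True); print("turn",dr)
print(st["position"])
```

```text
top [0.5903 0.0924 0.09  ] -0.020906650706654956 0.017602345016396286
scene [0.5927 0.0928 0.09  ] -0.01989014850582423 0.01976346740827757
top [ 0.5442 -0.0024  0.104 ] -0.12451800149836419 -0.0016925819369930286
top [0.6055 0.2189 0.104 ] 0.10506733489840941 -0.0014010547193097646
0.016262574674831904 453 0.10248642817630971
[[0.5999 0.1241 0.0999]
 [0.5999 0.1203 0.0991]
 [0.6    0.1285 0.0944]
 [0.5953 0.1107 0.0994]
 [0.5962 0.1177 0.0957]
 [0.5987 0.1183 0.0967]
 [0.5945 0.1081 0.0974]
 [0.595  0.1116 0.0957]
 [0.5962 0.1139 0.095 ]
 [0.5971 0.1168 0.0937]
 [0.5978 0.1199 0.0923]
 [0.5996 0.1216 0.0922]
 [0.5988 0.1269 0.0887]
 [0.6015 0.1271 0.09  ]
 [0.5932 0.1021 0.0973]
 [0.5949 0.1078 0.0949]
 [0.5926 0.1033 0.0933]
 [0.5949 0.1082 0.0917]
 [0.5963 0.1145 0.0886]
 [0.5972 0.1173 0.0875]
 [0.6002 0.13   0.0816]
 [0.5882 0.0856 0.0985]
 [0.5939 0.1059 0.0894]
 [0.5941 0.1096 0.0874]
 [0.5984 0.1201 0.0834]
 [0.5995 0.1228 0.0824]
 [0.5888 0.085  0.0962]
 [0.5947 0.1091 0.085 ]
 [0.5958 0.1118 0.0839]
 [0.5958 0.1159 0.0815]
 [0.5872 0.0796 0.0956]
 [0.588  0.0824 0.0943]
 [0
[... 546 characters left out ...]
.0108 -0.0048 -0.0098 -0.0045
  0.002   0.005   0.018  -0.028  -0.0069 -0.0032  0.008   0.0109 -0.0284
 -0.0036 -0.0007  0.0033 -0.0341 -0.0311 -0.0088 -0.0015 -0.0463 -0.0419
 -0.0358 -0.0312 -0.0421 -0.0356 -0.0298 -0.0444 -0.0385 -0.0357 -0.0273
 -0.0422 -0.0441 -0.0414 -0.0472 -0.05  ] [0.0184 0.0194 0.0174 0.0176 0.0166 0.0188 0.0174 0.017  0.0176 0.0177
 0.0175 0.0188 0.0166 0.0192 0.0178 0.0179 0.0169 0.0179 0.0175 0.0176
 0.0171 0.0174 0.0174 0.0167 0.018  0.0184 0.0181 0.0174 0.0177 0.0166
 0.018  0.018  0.0166 0.0189 0.0188 0.017  0.0167 0.0184 0.0175 0.0167
 0.0168 0.0168 0.0168 0.0171 0.0177 0.018  0.0168 0.0171 0.0172 0.0172]
turn [ 0.0073 -0.0022 81.0811]
[0.2679 0.5922 0.2366]
```

```bash
cat >> h.py <<'E'
def plan(target,n,dz=0,vy=(.2659,.964),turn=True,st=None):
    """rows in tool axes"""
    st=st or ctrl.get_state(); vy=np.array([*vy,0.]);vy/=np.linalg.norm(vy); nx=np.array([vy[1],-vy[0],0])
    R1=R.from_matrix(np.stack([vy,nx,[0,0,-1.]],1)); Rc=R.from_rotvec(st["tool_rot"])
    dr=(Rc.inv()*R1).as_rotvec(); D=(np.array(target)-st["position"])/n*1000
    for i in range(n):
        sh=Rc.inv().apply(D); print([[round(x,1) for x in sh],[round(x,2) for x in np.degrees(dr)/n]])
        Rc=Rc*R.from_rotvec(dr/n)
E
python3 -c "
from h import *
plan((.5735,.0975,.2),16)"
```

```text
[[np.float64(-30.1), np.float64(-20.3), np.float64(2.3)], [np.float64(0.0), np.float64(-0.0), np.float64(5.07)]]
[[np.float64(-31.8), np.float64(-17.6), np.float64(2.3)], [np.float64(0.0), np.float64(-0.0), np.float64(5.07)]]
[[np.float64(-33.2), np.float64(-14.7), np.float64(2.3)], [np.float64(0.0), np.float64(-0.0), np.float64(5.07)]]
[[np.float64(-34.4), np.float64(-11.7), np.float64(2.3)], [np.float64(0.0), np.float64(-0.0), np.float64(5.07)]]
[[np.float64(-35.3), np.float64(-8.6), np.float64(2.3)], [np.float64(0.0), np.float64(-0.0), np.float64(5.07)]]
[[np.float64(-35.9), np.float64(-5.4), np.float64(2.3)], [np.float64(0.0), np.float64(-0.0), np.float64(5.07)]]
[[np.float64(-36.3), np.float64(-2.3), np.float64(2.3)], [np.float64(0.0), np.float64(-0.0), np.float64(5.07)]]
[[np.float64(-36.3), np.float64(1.0), np.float64(2.3)], [np.float64(0.0), np.float64(-0.0), np.float64(5.07)]]
[[np.float64(-36.1), np.float64(4.2), np.float64(2.3)], [np.float64(0.0), np.float64(-0.0), np.float64(5.07)]]
[[np.float64(-35.6), np.float64(7.3), np.float64(2.3)], [np.float64(0.0), np.float64(-0.0), np.float64(5.07)]]
[[np.float64(-34.8), np.float64(10.5), np.float64(2.3)], [np.float64(0.0), np.float64(-0.0), np.float64(5.07)]]
[[np.float64(-33.7), np.float64(13.5), np.float64(2.3)], [np.float64(0.0), np.float64(-0.0), np.float64(5.07)]]
[[np.float64(-32.4), np.float64(16.4), np.float64(2.3)], [np.float64(0.0), np.float64(-0.0), np.float64(5.07)]]
[[np.float64(-30.8), np.float64(19.2), np.float64(2.3)], [np.float64(0.0), np.float64(-0.0), np.float64(5.07)]]
[[np.float64(-29.0), np.float64(21.9), np.float64(2.3)], [np.float64(0.0), np.float64(-0.0), np.float64(5.07)]]
[[np.float64(-27.0), np.float64(24.3), np.float64(2.3)], [np.float64(0.0), np.float64(-0.0), np.float64(5.07)]]
```

>>> arm_command(
  motion=[
    [[-30, -20, 2], [0, 0, 5], 0],
    [[-32, -18, 2], [0, 0, 5], 0],
    [[-33, -15, 2], [0, 0, 5], 0],
    [[-34, -12, 2], [0, 0, 5], 0],
    [[-35, -9, 2], [0, 0, 5], 0],
    [[-36, -5, 2], [0, 0, 5], 0],
    [[-36, -2, 2], [0, 0, 5], 0],
    [[-36, 1, 2], [0, 0, 5], 0],
  ],
)

```text
time: 1.82
position: [0.4213, 0.3445, 0.2208]
tool_rot: [1.678, 2.656, 0.001]
ft_force: [0.2, -0.5, 0.7]
grip_width: 1.002
```

>>> arm_command(
  motion=[
    [[-36, 4, 2], [0, 0, 5], 0],
    [[-36, 7, 2], [0, 0, 5], 0],
    [[-35, 10, 2], [0, 0, 5], 0],
    [[-34, 13, 2], [0, 0, 5], 0],
    [[-32, 16, 2], [0, 0, 5], 0],
    [[-31, 19, 2], [0, 0, 5], 0],
    [[-29, 22, 2], [0, 0, 5], 0],
    [[-27, 24, 2], [0, 0, 5], 0],
  ],
)

```text
time: 2.48
position: [0.5754, 0.0985, 0.2049]
tool_rot: [2.485, 1.922, 0.002]
ft_force: [0.1, 1.1, 0.4]
grip_width: 1.0
```

Run:
```python
from h import *
np.set_printoptions(precision=4,suppress=True)
s=ctrl.get_state();print(s["time"],s["position"],s["tool_rot"],s["ft_force"],s["joint_positions"])
im,d=optics.get_image("wrist"); cv2.imwrite("pics/wrist1.png",im); np.savez("w1.npz",d=d,p=s["position"],r=s["tool_rot"])
s=ctrl.get_state();print(s["position"])
plan((.5735,.0975,.2),1)
```

```text
2.4833 [0.5754 0.0985 0.2049] [2.4852 1.9216 0.0015] [0.0617 1.1204 0.4214] [-0.5888  0.2035  0.429   1.681  -0.0883  1.2753 -0.3963]
[0.5788 0.0891 0.2046]
[[np.float64(6.7), np.float64(-7.3), np.float64(4.6)], [np.float64(0.31), np.float64(0.26), np.float64(0.05)]]
```

View pics/wrist1.png

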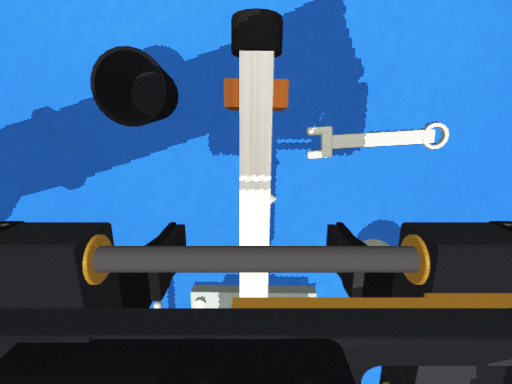

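The picture shows the button at (272,199), right of the tube. The arm was still settling when it was taken, so I'll let it stand and retake.

>>> arm_command(
  motion=[
    [[6, -6, 4], [0, 0, 0], 0],
    [[0, 0, 0], [0, 0, 0], 0],
    [[0, 0, 0], [0, 0, 0], 0],
    [[0, 0, 0], [0, 0, 0], 0],
  ],
)

```text
time: 2.87
position: [0.5698, 0.1088, 0.2006]
tool_rot: [-2.478, -1.93, -0.0]
ft_force: [0.1, -0.7, -0.2]
grip_width: 1.006
```

Run:
```python
from h import *
np.set_printoptions(precision=4,suppress=True)
s=ctrl.get_state();print(s["time"],s["position"],s["tool_rot"],s["ft_force"],abs(s["qd"]).max())
im,d=optics.get_image("wrist"); cv2.imwrite("pics/wrist2.png",im); np.savez("w2.npz",d=d,p=s["position"],r=s["tool_rot"])
cv2.imwrite("pics/wrist2z.png",cv2.resize(im[40:300,180:340],None,fx=3,fy=2.3*3/2.3,interpolation=cv2.INTER_CUBIC)[:600])
c=cam("wrist",s)
print(towld(c[3],models.search_frame("wrist","button_tip")[0]["location"]) if models.search_frame("wrist","button_tip") else None)
S=models.silhouettes("wrist","tube_axis")
if S:
    v,u=np.nonzero(S[0]["pixels"]&(d>0)); P=unproj(c,d,u,v); print(S[0]["conf"],len(P))
    np.save("tube_w2.npy",P)
    T=P[abs(P[:,2]-.104)<.006]; print(np.median(T[:,2]))
    dd=np.array([.2659,.964]);nn=np.array([.964,-.2659]); q=np.array([.5789,.1172])
    ss=(T[:,:2]-q)@dd; n=(T[:,:2]-q)@nn
    for a in np.arange(-.14,.14,.02):
        k=(ss>=a)&(ss<a+.02)
        if k.sum()>5: print(round(a,3),k.sum(),n[k].min(),n[k].max(),np.median(T[k,2]))
```

```text
2.8667 [0.5698 0.1088 0.2006] [-2.4781 -1.9302 -0.0003] [ 0.1053 -0.7324 -0.1871] 0.007137847052553785
[[0.5936 0.1707 0.1043]]
0.91 8600
0.1041609999864434
-0.12 116 -0.013135382462350945 0.012582979438474364 0.10417545995831633
-0.1 527 -0.013414154928812946 0.014138334788086265 0.10409606810907787
-0.08 27 -0.011510945016391627 0.011658885127090799 0.1041255646678251
-0.06 280 -0.013008169225270965 0.014042559450054637 0.10395733282191112
-0.04 611 -0.013312568107104843 0.01415649563990092 0.10408081974453035
-0.02 663 -0.013596188489534486 0.014099652808225881 0.10410470457673746
0.0 694 -0.013818418842465244 0.014231223370568586 0.10410658005609903
0.02 730 -0.013287109369254712 0.013890777571421497 0.10406577450685692
0.04 776 -0.013584477804486567 0.013592815331404266 0.10405722864349377
0.06 836 -0.01383122194666888 0.014065704488300326 0.10406682015883438
0.08 869 -0.013310110544129646 0.01410525185983065 0.10412346911906165
0.1 964 -0.019412631848552686 0.019718339977882405 0.10465619402300506
0.12 698 -0.019572813476600063 0.01996535331036334 0.106789809070363
```

View pics/wrist2z.png

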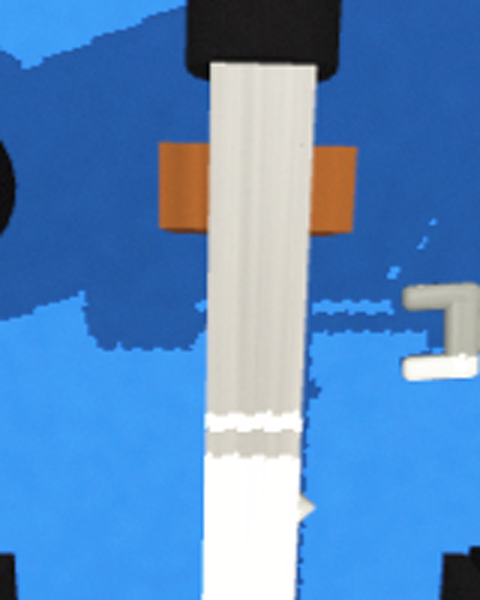

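Run:
```python
from h import *
np.set_printoptions(precision=4,suppress=True)
z=np.load("w2.npz"); s=dict(position=z["p"],tool_rot=z["r"]); f,cx,cy,W=cam("wrist",s)
d=np.array([.2659,.964,0]);nx=np.array([.964,-.2659,0]); q=np.array([.5789,.1172,.09])
for u,v in [(281.7,209),(284.5,209)]:
    r=W[:3,:3]@np.array([(u-cx)/f,(v-cy)/f,1.]); p=W[:3,3]+r*(.09-W[2,3])/r[2]; print(p,(p-q)@d,(p-q)@nx)
st=ctrl.get_state(); print(st["position"],st["tool_rot"])
for b in (-.0205,-.0245): 
    t=q+d*b; t[2]=.085; print(t); plan(t,1)
```

```text
[0.5919 0.0942 0.09  ] -0.018694461317036237 0.018642797435321705
[0.5945 0.0936 0.09  ] -0.01863838330262575 0.02132922855782781
[0.5702 0.1079 0.2009] [2.48   1.9284 0.0009]
[0.5734 0.0974 0.085 ]
[[np.float64(-9.4), np.float64(5.7), np.float64(115.8)], [np.float64(0.02), np.float64(-0.02), np.float64(1.16)]]
[0.5724 0.0936 0.085 ]
[[np.float64(-13.4), np.float64(5.6), np.float64(115.8)], [np.float64(0.02), np.float64(-0.02), np.float64(1.16)]]
```

>>> arm_command(
  motion=[
    [[-11.5, 5.5, 0], [0, 0, 1.2], 0],
    [[0, 0, 29], [0, 0, 0], 0],
    [[0, 0, 29], [0, 0, 0], 0],
    [[0, 0, 29], [0, 0, 0], 0],
    [[0, 0, 29], [0, 0, 0], 0],
    [[0, 0, 0], [0, 0, 0], 0],
    [[0, 0, 0], [0, 0, 0], 0],
    [[0, 0, 0], [0, 0, 0], 0],
  ],
)

```text
time: 3.73
position: [0.5741, 0.0943, 0.0863]
tool_rot: [2.501, 1.899, 0.003]
ft_force: [-0.2, -0.8, 2.0]
grip_width: 0.999
```

```bash
cat >> h.py <<'E'
D=np.array([.2659,.964,0]);NX=np.array([.964,-.2659,0]); Q=np.array([.5789,.1172,.09])
def rep():
    s=ctrl.get_state(); p=s["position"]-Q; F=s["ft_force"]; Rm=R.from_rotvec(s["tool_rot"]).as_matrix()
    print("t %.2f s %.2f x %.2f z %.2f mm | Fy(leg) %.2f Fx %.2f Fz %.2f | w %.2f mm | ydir err deg %.2f tilt %.2f qd %.4f"%(s["time"],p@D*1e3,p@NX*1e3,s["position"][2]*1e3,F@D,F@NX,F[2],s["grip_width"]*87,np.degrees(Rm[:,0]@NX),np.degrees(np.arccos(-Rm[2,2])),abs(s["qd"]).max()))
E
python3 -c "
from h import *
rep()
for n in ['wrist','scene']:
    im,d=optics.get_image(n); cv2.imwrite(f'pics/{n}3.png',im)
"
```

```text
t 3.73 s -23.33 x 1.42 z 86.26 mm | Fy(leg) -0.83 Fx 0.05 Fz 2.01 | w 86.94 mm | ydir err deg 0.17 tilt 0.13 qd 0.0197
```

View pics/wrist3.png

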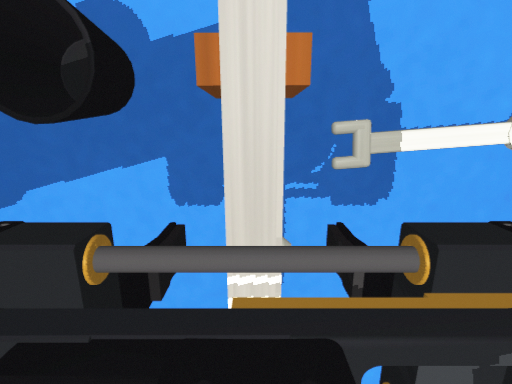

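View pics/scene3.png

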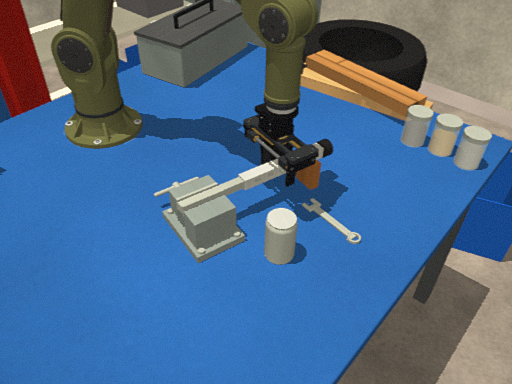

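Jaws straddle the tube: tube between columns 222–285, fingertips at about 180 and 335, with the button just visible near (287,243). Close gently.

>>> arm_command(
  motion=[
    [[0, -1, 0.5], [0, 0, 0], 1],
    [[0, 0, 0], [0, 0, 0], 1],
    [[0, 0, 0], [0, 0, 0], 1],
    [[0, 0, 0], [0, 0, 0], 1],
    [[0, 0, 0], [0, 0, 0], 1],
    [[0, 0, 0], [0, 0, 0], 1],
    [[0, 0, 0], [0, 0, 0], 1],
    [[0, 0, 0], [0, 0, 0], 1],
  ],
  force=13,
)

```text
time: 4.5
position: [0.572, 0.095, 0.0841]
tool_rot: [2.501, 1.901, 0.0]
ft_force: [2.5, -0.5, -0.1]
grip_width: 0.477
```

```bash
python3 -c "
from h import *
rep()"
```

```text
t 4.50 s -23.22 x -0.77 z 84.07 mm | Fy(leg) 0.14 Fx 2.54 Fz -0.14 | w 41.49 mm | ydir err deg 0.12 tilt 0.02 qd 0.0169
```

>>> arm_command(
  motion=[
    [[0, 0, 0], [0, 0, 0], 1],
    [[0, 0, 0], [0, 0, 0], 1],
    [[0, 0, 0], [0, 0, 0], 1],
    [[0, 0, 0], [0, 0, 0], 1],
  ],
)

```text
time: 4.83
position: [0.5731, 0.0947, 0.0844]
tool_rot: [2.5, 1.899, 0.003]
ft_force: [5.6, -1.2, -2.2]
grip_width: 0.321
```

```bash
python3 -c "
from h import *
rep()"
```

```text
t 4.83 s -23.26 x 0.39 z 84.40 mm | Fy(leg) 0.38 Fx 5.71 Fz -2.24 | w 27.91 mm | ydir err deg 0.13 tilt 0.16 qd 0.0012
```

Opening is 27.9 mm, so the pads are on both walls and the button is flush. Now pull outward gently.

>>> arm_command(
  motion=[
    [[1, 0, 0], [0, 0, 0], 1],
    [[0, 0, 0], [0, 0, 0], 1],
  ],
)

```text
time: 5.0
position: [0.5731, 0.0947, 0.0844]
tool_rot: [2.5, 1.899, 0.001]
ft_force: [4.1, -2.5, -1.6]
grip_width: 0.322
```

```bash
python3 -c "
from h import *
rep()"
```

```text
t 5.00 s -23.19 x 0.40 z 84.38 mm | Fy(leg) -1.32 Fx 4.65 Fz -1.61 | w 28.00 mm | ydir err deg 0.15 tilt 0.14 qd 0.0027
```

>>> arm_command(
  motion=[
    [[1, 0, 0], [0, 0, 0], 1],
    [[0, 0, 0], [0, 0, 0], 1],
  ],
)

```text
time: 5.17
position: [0.5732, 0.095, 0.0844]
tool_rot: [2.5, 1.898, -0.0]
ft_force: [3.4, -4.7, -0.5]
grip_width: 0.32
```

```bash
python3 -c "
from h import *
rep()"
```

```text
t 5.17 s -22.92 x 0.42 z 84.37 mm | Fy(leg) -3.66 Fx 4.55 Fz -0.53 | w 27.84 mm | ydir err deg 0.17 tilt 0.16 qd 0.0020
```

>>> arm_command(
  motion=[
    [[1, 0, 0], [0, 0, 0], 1],
    [[0, 0, 0], [0, 0, 0], 1],
  ],
)

```text
time: 5.33
position: [0.5734, 0.0958, 0.0844]
tool_rot: [2.5, 1.898, -0.001]
ft_force: [3.1, -4.3, -0.2]
grip_width: 0.324
```

```bash
python3 -c "
from h import *
rep()"
```

```text
t 5.33 s -22.13 x 0.43 z 84.40 mm | Fy(leg) -3.34 Fx 4.09 Fz -0.20 | w 28.15 mm | ydir err deg 0.18 tilt 0.16 qd 0.0019
```

>>> arm_command(
  motion=[
    [[1, 0, 0], [0, 0, 0], 1],
    [[1, 0, 0], [0, 0, 0], 1],
    [[0, 0, 0], [0, 0, 0], 1],
  ],
)

```text
time: 5.58
position: [0.5739, 0.0977, 0.0844]
tool_rot: [2.5, 1.898, -0.001]
ft_force: [2.9, -5.6, -0.7]
grip_width: 0.325
```

```bash
python3 -c "
from h import *
rep()"
```

```text
t 5.58 s -20.16 x 0.41 z 84.39 mm | Fy(leg) -4.60 Fx 4.27 Fz -0.74 | w 28.24 mm | ydir err deg 0.18 tilt 0.16 qd 0.0030
```

>>> arm_command(
  motion=[
    [[1, 0, 0], [0, 0, 0], 1],
    [[1, 0, 0], [0, 0, 0], 1],
    [[0, 0, 0], [0, 0, 0], 1],
  ],
)

```text
time: 5.83
position: [0.5742, 0.0988, 0.0844]
tool_rot: [2.5, 1.897, -0.002]
ft_force: [2.7, -5.6, 1.0]
grip_width: 0.318
```

```bash
python3 -c "
from h import *
rep()"
```

```text
t 5.83 s -18.98 x 0.40 z 84.37 mm | Fy(leg) -4.71 Fx 4.09 Fz 1.02 | w 27.69 mm | ydir err deg 0.20 tilt 0.20 qd 0.0047
```

>>> arm_command(
  motion=[
    [[1, 0, 0], [0, 0, 0], 1],
    [[0, 0, 0], [0, 0, 0], 1],
  ],
)

```text
time: 6.0
position: [0.5743, 0.0991, 0.0844]
tool_rot: [2.5, 1.896, -0.004]
ft_force: [2.6, -5.8, 1.6]
grip_width: 0.318
```

```bash
python3 -c "
from h import *
rep()"
```

```text
t 6.00 s -18.65 x 0.42 z 84.37 mm | Fy(leg) -4.91 Fx 4.00 Fz 1.56 | w 27.65 mm | ydir err deg 0.22 tilt 0.24 qd 0.0035
```

>>> arm_command(
  motion=[
    [[1, 0, 0], [0, 0, 0], 1],
    [[0, 0, 0], [0, 0, 0], 1],
  ],
)

```text
time: 6.17
position: [0.5744, 0.0994, 0.0844]
tool_rot: [2.5, 1.896, -0.005]
ft_force: [1.2, -8.1, 2.6]
grip_width: 0.316
```

```bash
python3 -c "
from h import *
rep()"
```

```text
t 6.17 s -18.31 x 0.43 z 84.36 mm | Fy(leg) -7.51 Fx 3.29 Fz 2.56 | w 27.46 mm | ydir err deg 0.24 tilt 0.29 qd 0.0033
```

>>> arm_command(
  motion=[
    [[1, 0, 0], [0, 0, 0], 1],
    [[0, 0, 0], [0, 0, 0], 1],
  ],
)

```text
time: 6.33
position: [0.5745, 0.0998, 0.0844]
tool_rot: [2.5, 1.895, -0.006]
ft_force: [0.7, -8.8, 4.2]
grip_width: 0.32
```

```bash
python3 -c "
from h import *
rep()"
```

```text
t 6.33 s -17.91 x 0.41 z 84.36 mm | Fy(leg) -8.25 Fx 3.04 Fz 4.23 | w 27.84 mm | ydir err deg 0.26 tilt 0.32 qd 0.0023
```

>>> arm_command(
  motion=[
    [[1, 0, 0], [0, 0, 0], 1],
    [[0, 0, 0], [0, 0, 0], 1],
  ],
)

```text
time: 6.5
position: [0.5746, 0.1002, 0.0843]
tool_rot: [2.5, 1.895, -0.008]
ft_force: [0.4, -9.7, 3.6]
grip_width: 0.319
```

```bash
python3 -c "
from h import *
rep()"
```

```text
t 6.50 s -17.53 x 0.41 z 84.34 mm | Fy(leg) -9.23 Fx 2.96 Fz 3.58 | w 27.75 mm | ydir err deg 0.27 tilt 0.37 qd 0.0035
```

>>> arm_command(
  motion=[
    [[1, 0, 0], [0, 0, 0], 1],
    [[0, 0, 0], [0, 0, 0], 1],
  ],
)

```text
time: 6.67
position: [0.5748, 0.1009, 0.0843]
tool_rot: [2.501, 1.895, -0.008]
ft_force: [0.9, -9.4, 3.1]
grip_width: 0.319
```

```bash
python3 -c "
from h import *
rep()"
```

```text
t 6.67 s -16.75 x 0.39 z 84.34 mm | Fy(leg) -8.83 Fx 3.36 Fz 3.08 | w 27.74 mm | ydir err deg 0.29 tilt 0.38 qd 0.0041
```

>>> arm_command(
  motion=[
    [[1, 0, 0], [0, 0, 0], 1],
    [[0, 0, 0], [0, 0, 0], 1],
  ],
)

```text
time: 6.83
position: [0.5753, 0.1025, 0.0844]
tool_rot: [2.501, 1.895, -0.006]
ft_force: [3.1, -5.3, 1.8]
grip_width: 0.322
```

```bash
python3 -c "
from h import *
rep()"
```

```text
t 6.83 s -15.17 x 0.40 z 84.38 mm | Fy(leg) -4.31 Fx 4.44 Fz 1.81 | w 28.04 mm | ydir err deg 0.30 tilt 0.31 qd 0.0477
```

>>> arm_command(
  motion=[
    [[1, 0, 0], [0, 0, 0], 1],
    [[0, 0, 0], [0, 0, 0], 1],
    [[0, 0, 0], [0, 0, 0], 1],
  ],
)

```text
time: 7.08
position: [0.5765, 0.1069, 0.0844]
tool_rot: [2.5, 1.898, 0.001]
ft_force: [4.2, -3.5, -0.7]
grip_width: 0.315
```

```bash
python3 -c "
from h import *
rep()"
```

```text
t 7.08 s -10.54 x 0.38 z 84.37 mm | Fy(leg) -2.22 Fx 4.99 Fz -0.67 | w 27.41 mm | ydir err deg 0.17 tilt 0.14 qd 0.0030
```

>>> arm_command(
  motion=[
    [[1, 0, 0], [0, 0, 0], 1],
    [[1, 0, 0], [0, 0, 0], 1],
    [[1, 0, 0], [0, 0, 0], 1],
  ],
)

```text
time: 7.33
position: [0.5771, 0.1091, 0.0844]
tool_rot: [2.5, 1.898, -0.001]
ft_force: [3.3, -5.5, 1.2]
grip_width: 0.316
```

```bash
python3 -c "
from h import *
rep()
im,d=optics.get_image('scene'); cv2.imwrite('pics/scene4.png',cv2.resize(im[110:250,150:350],None,fx=4,fy=4,interpolation=cv2.INTER_CUBIC))
"
```

```text
t 7.33 s -8.28 x 0.41 z 84.38 mm | Fy(leg) -4.43 Fx 4.63 Fz 1.21 | w 27.51 mm | ydir err deg 0.19 tilt 0.16 qd 0.0163
```

View pics/scene4.png

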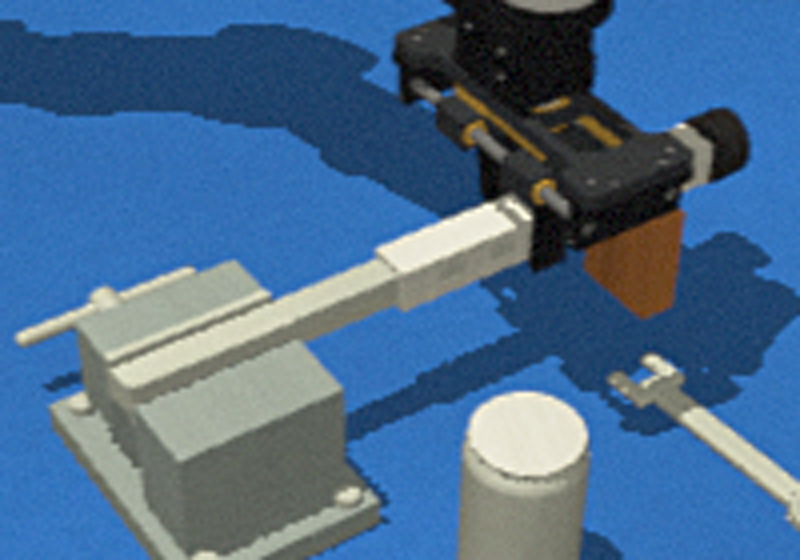

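The tube end has moved outward in the picture (zoom x about 368 → 388), so the tube is following the hand. Carry on.

>>> arm_command(
  motion=[
    [[2, 0, 0], [0, 0, 0], 1],
    [[2, 0, 0], [0, 0, 0], 1],
    [[2, 0, 0], [0, 0, 0], 1],
    [[1, 0, 0], [0, 0, 0], 1],
    [[1, 0, 0], [0, 0, 0], 1],
    [[1, 0, 0], [0, 0, 0], 1],
    [[0, 0, 0], [0, 0, 0], 1],
  ],
)

```text
time: 7.97
position: [0.5796, 0.1182, 0.0844]
tool_rot: [2.5, 1.898, -0.0]
ft_force: [4.5, -4.0, 0.5]
grip_width: 0.321
```

```bash
python3 -c "
from h import *
rep()"
```

```text
t 7.97 s 1.18 x 0.39 z 84.38 mm | Fy(leg) -2.69 Fx 5.46 Fz 0.50 | w 27.91 mm | ydir err deg 0.18 tilt 0.14 qd 0.0041
```

>>> arm_command(
  motion=[
    [[1, 0, 0], [0, 0, 0], 1],
    [[1, 0, 0], [0, 0, 0], 1],
    [[0, 0, 0], [0, 0, 0], 1],
  ],
)

```text
time: 8.22
position: [0.5806, 0.122, 0.0844]
tool_rot: [2.5, 1.9, 0.004]
ft_force: [5.0, -1.5, -1.6]
grip_width: 0.319
```

```bash
python3 -c "
from h import *
rep()
im,d=optics.get_image('top'); cv2.imwrite('pics/top5.png',cv2.resize(im[160:280,110:310],None,fx=4,fy=4,interpolation=cv2.INTER_CUBIC))
"
```

```text
t 8.22 s 5.09 x 0.37 z 84.41 mm | Fy(leg) -0.11 Fx 5.23 Fz -1.63 | w 27.80 mm | ydir err deg 0.13 tilt 0.16 qd 0.0036
```

View pics/top5.png

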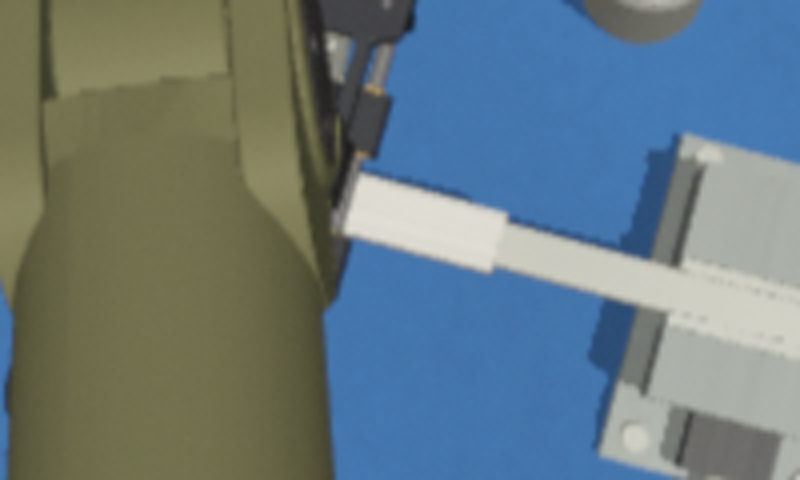

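>>> arm_command(
  motion=[
    [[1, 0, 0], [0, 0, 0], 1],
    [[1, 0, 0], [0, 0, 0], 1],
    [[0, 0, 0], [0, 0, 0], 1],
  ],
)

```text
time: 8.52
position: [0.5808, 0.123, 0.0844]
tool_rot: [2.5, 1.899, 0.001]
ft_force: [4.2, -3.6, -0.5]
grip_width: 0.322
```

```bash
python3 -c "
from h import *
rep()
im,d=optics.get_image('scene'); cv2.imwrite('pics/scene6.png',cv2.resize(im[130:230,180:340],None,fx=5,fy=5,interpolation=cv2.INTER_CUBIC))
"
```

```text
t 8.52 s 6.08 x 0.32 z 84.35 mm | Fy(leg) -2.37 Fx 5.06 Fz -0.47 | w 27.97 mm | ydir err deg 0.15 tilt 0.13 qd 0.0037
```

View pics/scene6.png

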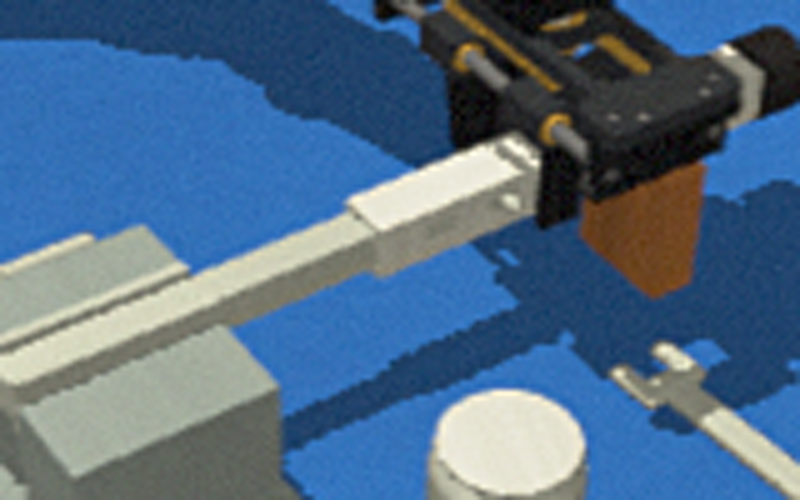

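The button is out through the next hole at zoom (510,202). Move a bit further into the play before pushing back.

>>> arm_command(
  motion=[
    [[1, 0, 0], [0, 0, 0], 1],
    [[1, 0, 0], [0, 0, 0], 1],
    [[1, 0, 0], [0, 0, 0], 1],
    [[0, 0, 0], [0, 0, 0], 1],
  ],
)

```text
time: 8.9
position: [0.5816, 0.1257, 0.0844]
tool_rot: [2.5, 1.899, 0.001]
ft_force: [3.2, -3.5, -1.2]
grip_width: 0.326
```

```bash
python3 -c "
from h import *
rep()
im,d=optics.get_image('scene'); cv2.imwrite('pics/scene7.png',cv2.resize(im[130:230,180:340],None,fx=5,fy=5,interpolation=cv2.INTER_CUBIC))
"
```

```text
t 8.90 s 8.95 x 0.35 z 84.41 mm | Fy(leg) -2.48 Fx 4.00 Fz -1.18 | w 28.33 mm | ydir err deg 0.15 tilt 0.13 qd 0.0034
```

View pics/scene7.png

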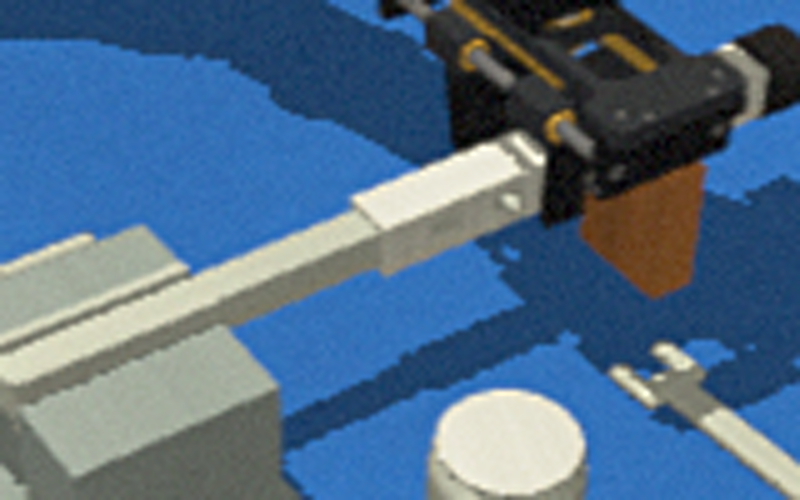

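>>> arm_command(
  motion=[
    [[-1, 0, 0], [0, 0, 0], 1],
    [[-1, 0, 0], [0, 0, 0], 1],
    [[-1, 0, 0], [0, 0, 0], 1],
    [[0, 0, 0], [0, 0, 0], 1],
  ],
)

```text
time: 9.28
position: [0.5814, 0.1248, 0.0844]
tool_rot: [2.5, 1.9, 0.006]
ft_force: [5.3, -0.1, -2.5]
grip_width: 0.32
```

```bash
python3 -c "
from h import *
rep()"
```

```text
t 9.28 s 8.02 x 0.37 z 84.42 mm | Fy(leg) 1.33 Fx 5.16 Fz -2.54 | w 27.88 mm | ydir err deg 0.10 tilt 0.22 qd 0.0026
```

>>> arm_command(
  motion=[
    [[-1, 0, 0], [0, 0, 0], 1],
    [[-1, 0, 0], [0, 0, 0], 1],
    [[0, 0, 0], [0, 0, 0], 1],
  ],
)

```text
time: 9.53
position: [0.5809, 0.123, 0.0844]
tool_rot: [2.5, 1.9, 0.006]
ft_force: [6.5, 0.7, -2.9]
grip_width: 0.321
```

```bash
python3 -c "
from h import *
rep()"
```

```text
t 9.53 s 6.10 x 0.34 z 84.41 mm | Fy(leg) 2.35 Fx 6.07 Fz -2.92 | w 27.95 mm | ydir err deg 0.10 tilt 0.22 qd 0.0016
```

>>> arm_command(
  motion=[
    [[-1, 0, 0], [0, 0, 0], 1],
    [[0, 0, 0], [0, 0, 0], 1],
  ],
)

```text
time: 9.7
position: [0.5807, 0.1226, 0.0844]
tool_rot: [2.5, 1.901, 0.007]
ft_force: [7.4, 1.7, -3.4]
grip_width: 0.319
```

```bash
python3 -c "
from h import *
rep()"
```

```text
t 9.70 s 5.73 x 0.32 z 84.40 mm | Fy(leg) 3.65 Fx 6.70 Fz -3.42 | w 27.72 mm | ydir err deg 0.08 tilt 0.26 qd 0.0031
```

>>> arm_command(
  motion=[
    [[-1, 0, 0], [0, 0, 0], 1],
    [[0, 0, 0], [0, 0, 0], 1],
  ],
)

```text
time: 9.87
position: [0.5807, 0.1225, 0.0844]
tool_rot: [2.5, 1.902, 0.009]
ft_force: [8.2, 2.5, -4.4]
grip_width: 0.322
```

```bash
python3 -c "
from h import *
rep()"
```

```text
t 9.87 s 5.59 x 0.32 z 84.40 mm | Fy(leg) 4.54 Fx 7.21 Fz -4.42 | w 28.01 mm | ydir err deg 0.05 tilt 0.32 qd 0.0028
```

>>> arm_command(
  motion=[
    [[-1, 0, 0], [0, 0, 0], 1],
    [[-1, 0, 0], [0, 0, 0], 1],
    [[0, 0, 0], [0, 0, 0], 1],
  ],
)

```text
time: 10.12
position: [0.5807, 0.1222, 0.0845]
tool_rot: [-2.499, -1.904, -0.012]
ft_force: [10.5, 6.1, -6.9]
grip_width: 0.318
```

```bash
python3 -c "
from h import *
rep()"
```

```text
t 10.12 s 5.33 x 0.36 z 84.46 mm | Fy(leg) 8.71 Fx 8.50 Fz -6.87 | w 27.63 mm | ydir err deg -0.01 tilt 0.45 qd 0.0030
```

>>> arm_command(
  motion=[
    [[-1, 0, 0], [0, 0, 0], 1],
    [[-1, 0, 0], [0, 0, 0], 1],
    [[0, 0, 0], [0, 0, 0], 1],
  ],
)

```text
time: 10.37
position: [0.5806, 0.122, 0.0845]
tool_rot: [-2.497, -1.904, -0.016]
ft_force: [11.3, 8.4, -8.0]
grip_width: 0.323
```

```bash
python3 -c "
from h import *
rep()"
```

```text
t 10.37 s 5.07 x 0.33 z 84.47 mm | Fy(leg) 11.10 Fx 8.66 Fz -8.01 | w 28.13 mm | ydir err deg -0.08 tilt 0.58 qd 0.0042
```

>>> arm_command(
  motion=[
    [[-1, 0, 0], [0, 0, 0], 1],
    [[0, 0, 0], [0, 0, 0], 1],
  ],
)

```text
time: 10.53
position: [0.5805, 0.1219, 0.0845]
tool_rot: [-2.497, -1.905, -0.018]
ft_force: [11.9, 10.0, -8.8]
grip_width: 0.319
```

```bash
python3 -c "
from h import *
rep()"
```

```text
t 10.53 s 4.99 x 0.30 z 84.47 mm | Fy(leg) 12.80 Fx 8.85 Fz -8.78 | w 27.76 mm | ydir err deg -0.11 tilt 0.64 qd 0.0047
```

About 12.8 N at the wrist less roughly 2.7 N of drag leaves about 10 N on the button. Hold.

>>> arm_command(
  motion=[
    [[0, 0, 0], [0, 0, 0], 1],
    [[0, 0, 0], [0, 0, 0], 1],
    [[0, 0, 0], [0, 0, 0], 1],
  ],
)

```text
time: 10.78
position: [0.5805, 0.1219, 0.0845]
tool_rot: [-2.497, -1.905, -0.017]
ft_force: [12.1, 9.6, -9.1]
grip_width: 0.313
```

```bash
python3 -c "
from h import *
rep()"
```

```text
t 10.78 s 4.99 x 0.33 z 84.51 mm | Fy(leg) 12.53 Fx 9.14 Fz -9.15 | w 27.27 mm | ydir err deg -0.11 tilt 0.64 qd 0.0020
```

>>> arm_command(
  motion=[
    [[0, 0, 0], [0, 0, 0], 1],
    [[0, 0, 0], [0, 0, 0], 1],
    [[0, 0, 0], [0, 0, 0], 1],
    [[0, 0, 0], [0, 0, 0], 1],
  ],
)

```text
time: 11.12
position: [0.5805, 0.1219, 0.0845]
tool_rot: [-2.497, -1.905, -0.017]
ft_force: [12.5, 10.2, -9.5]
grip_width: 0.322
```

```bash
python3 -c "
from h import *
rep()
im,d=optics.get_image('scene'); cv2.imwrite('pics/scene8.png',cv2.resize(im[130:230,180:340],None,fx=5,fy=5,interpolation=cv2.INTER_CUBIC))
"
```

```text
t 11.12 s 4.95 x 0.33 z 84.50 mm | Fy(leg) 13.14 Fx 9.36 Fz -9.52 | w 28.00 mm | ydir err deg -0.11 tilt 0.63 qd 0.0019
```

View pics/scene8.png

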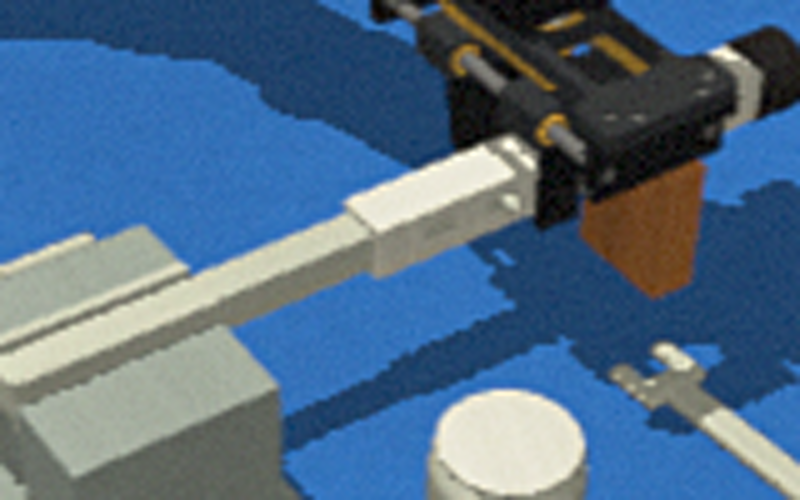

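Held 0.6 s at a steady 12.5–13.1 N. Now unload, then open.

>>> arm_command(
  motion=[
    [[1, 0, 0], [0, 0, 0], 1],
    [[1, 1, 0], [0, 0, 0], 1],
    [[1, 1, 0], [0, 0, 0], 1],
    [[1, 1, 0], [0, 0, 0], 1],
    [[1, 0, 0], [0, 0, 0], 1],
    [[1, 0, 0], [0, 0, 0], 1],
    [[0, 0, 0], [0, 0, 0], 1],
  ],
)

```text
time: 11.75
position: [0.5807, 0.1222, 0.0843]
tool_rot: [-2.498, -1.901, 0.001]
ft_force: [-3.7, 5.0, 5.4]
grip_width: 0.322
```

```bash
python3 -c "
from h import *
rep()"
```

```text
t 11.75 s 5.31 x 0.43 z 84.32 mm | Fy(leg) 3.85 Fx -4.90 Fz 5.39 | w 27.98 mm | ydir err deg 0.04 tilt 0.18 qd 0.0035
```

>>> arm_command(
  motion=[
    [[1, -1, 0], [0, 0, 0], 1],
    [[0, 0, 0], [0, 0, 0], 1],
  ],
)

```text
time: 11.92
position: [0.5807, 0.1223, 0.0843]
tool_rot: [-2.5, -1.901, 0.0]
ft_force: [-2.2, 5.1, 4.0]
grip_width: 0.321
```

```bash
python3 -c "
from h import *
rep()"
```

```text
t 11.92 s 5.39 x 0.41 z 84.31 mm | Fy(leg) 4.38 Fx -3.45 Fz 4.04 | w 27.90 mm | ydir err deg 0.08 tilt 0.07 qd 0.0050
```

>>> arm_command(
  motion=[
    [[0, 0, 0], [0, 0, 0], 0],
    [[0, 0, 0], [0, 0, 0], 0],
    [[0, 0, 0], [0, 0, 0], 0],
    [[0, 0, 0], [0, 0, 0], 0],
    [[0, 0, 0], [0, 0, 0], 0],
    [[0, 0, 0], [0, 0, 0], 0],
    [[0, 0, 0], [0, 0, 0], 0],
    [[0, 0, 0], [0, 0, 0], 0],
  ],
)

```text
time: 12.58
position: [0.5813, 0.1214, 0.084]
tool_rot: [2.501, 1.901, -0.0]
ft_force: [1.0, -0.6, -0.1]
grip_width: 0.839
```

```bash
python3 -c "
from h import *
rep()
im,d=optics.get_image('wrist'); cv2.imwrite('pics/wrist9.png',im)"
```

```text
t 12.58 s 4.67 x 1.16 z 84.03 mm | Fy(leg) -0.27 Fx 1.14 Fz -0.08 | w 72.97 mm | ydir err deg 0.12 tilt 0.01 qd 0.0014
```

View pics/wrist9.png

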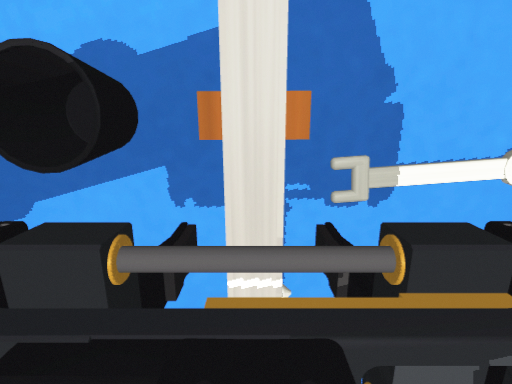

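The jaws are open and clear of the tube, and the button shows at (287,291). Lift straight up and verify.

>>> arm_command(
  motion=[
    [[0, 0, 0], [0, 0, 0], 0],
    [[0, 0, 0], [0, 0, 0], 0],
    [[0, 0, -20], [0, 0, 0], 0],
    [[0, 0, -30], [0, 0, 0], 0],
    [[0, 0, -30], [0, 0, 0], 0],
    [[0, 0, -30], [0, 0, 0], 0],
    [[0, 0, -30], [0, 0, 0], 0],
    [[0, 0, 0], [0, 0, 0], 0],
  ],
)

```text
time: 13.3
position: [0.5846, 0.122, 0.2311]
tool_rot: [2.499, 1.898, 0.017]
ft_force: [0.3, 1.2, 0.7]
grip_width: 1.0
```

>>> arm_command(
  motion=[
    [[-20, 0, 0], [0, 0, 0], 0],
    [[-20, 0, 0], [0, 0, 0], 0],
    [[0, 0, 0], [0, 0, 0], 0],
    [[0, 0, 0], [0, 0, 0], 0],
    [[0, 0, 0], [0, 0, 0], 0],
  ],
)

```text
time: 13.72
position: [0.5706, 0.0836, 0.224]
tool_rot: [-2.501, -1.901, -0.001]
ft_force: [0.3, 0.3, 0.6]
grip_width: 0.999
```

```bash
python3 -c "
from h import *
np.set_printoptions(precision=4,suppress=True)
rep(); s=ctrl.get_state()
im,d=optics.get_image('wrist'); cv2.imwrite('pics/wrist10.png',im)
c=cam('wrist',s); S=models.silhouettes('wrist','tube_axis')
im2,d2=optics.get_image('scene'); cv2.imwrite('pics/scene10.png',cv2.resize(im2[130:270,150:370],None,fx=3.6,fy=3.6,interpolation=cv2.INTER_CUBIC))
cs=cam('scene')
for t in ['can','cup','wrench']:
    r=models.search_frame('scene',t); print(t,[ (round(q['conf'],2),towld(cs[3],q['location'])[0]) for q in r[:1]])
"
```

```text
t 13.72 s -34.57 x 0.88 z 224.02 mm | Fy(leg) 0.33 Fx 0.17 Fz 0.58 | w 86.90 mm | ydir err deg 0.11 tilt 0.05 qd 0.0150
can [(0.7, array([ 0.713 , -0.0696,  0.0825]))]
cup [(0.59, array([0.483 , 0.2142, 0.0486]))]
wrench [(0.65, array([0.7379, 0.1086, 0.0046]))]
```

View pics/wrist10.png

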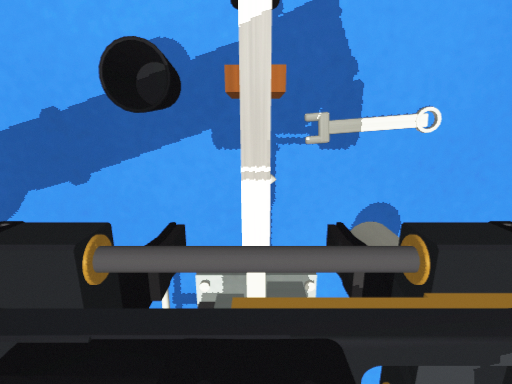

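View pics/scene10.png

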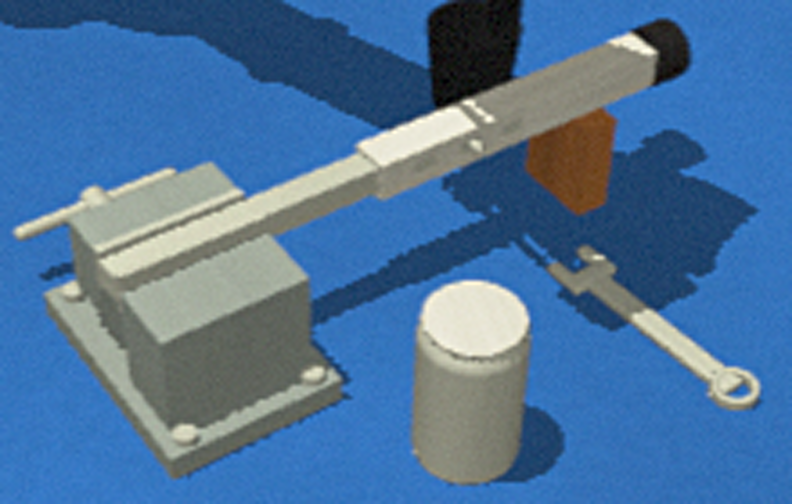

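```bash
python3 -c "
from h import *
rep()
im,d=optics.get_image('top'); c=cam('top')
d0=np.load('top0.npy')
for dd in (d0,d):
    # sample height profile along leg axis offset 12 mm (outer tube only, inner tube is +-10)
    out=[]
    for off in (-.012,.012):
        for s in np.arange(-.14,-.05,.0005):
            p=Q+D*s+NX*off; p=p.copy(); p[2]=.104
            u,v=proj(c,p)[0]; u,v=int(round(u)),int(round(v)); w=unproj(c,dd,np.array([u]),np.array([v]))[0]
            if abs(w[2]-.104)<.01: out.append((w-Q)@D*1e3); break
    print(out)
"
```

```text
t 14.02 s -34.60 x 0.89 z 223.90 mm | Fy(leg) -0.10 Fx 0.31 Fz -0.88 | w 86.99 mm | ydir err deg 0.06 tilt 0.01 qd 0.0036
[np.float64(-122.91399677897394), np.float64(-122.41764965510201)]
[np.float64(-93.973902413904), np.float64(-93.3011955227894)]
```

```bash
python3 -c "
from h import *
a=cv2.imread('pics/wrist2.png')[180:240,230:310]; b=cv2.imread('pics/wrist10.png')[150:210,220:300]
cv2.imwrite('pics/cmp.png',np.vstack([cv2.resize(x,None,fx=5,fy=5,interpolation=cv2.INTER_NEAREST) for x in (a,b)]))"
```

```text
(no output)
```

View pics/cmp.png

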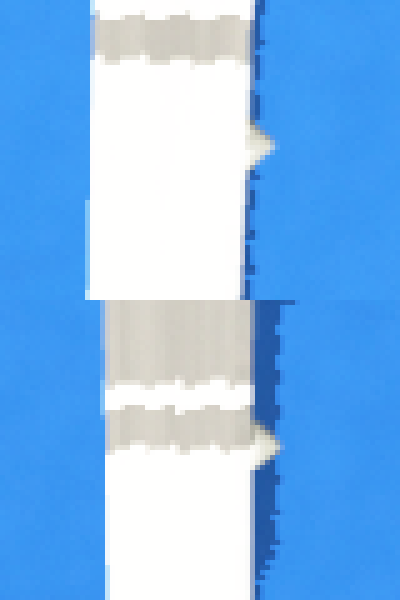

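The button stands out the same amount (about 5 px) before and after, so it is fully out. Hand in.

```bash
python3 -c "
from h import *
rep(); print(ctrl.close_job())"
```

```text
t 14.07 s -34.76 x 0.93 z 223.93 mm | Fy(leg) 0.43 Fx -0.27 Fz -0.04 | w 87.34 mm | ydir err deg 0.08 tilt 0.01 qd 0.0034
the job is handed in; nothing more can be done
None
```

The outer tube is one hole further out, locked on the button and released. I handed the job in at 14.1 s; the system gives no verdict.

- **Move:** I gripped the tube with 13 N, one pad on the button (opening 27.9 mm, so it was flush). Sliding it out peaked at about 9 N at the wrist, and the button snapped out through the next hole.
- **Lock proof:** I pushed the tube back towards the vice and held it for about 0.6 s. The wrist read a steady 12.5–13.1 N; less about 2.7 N of drag, that is about 10 N on the button. That figure is inferred from the wrist, not read at the button.
- **Last checks:**
  - The robot is clear of everything and the wrist force is near zero.
  - The button stands out by the same amount as at the start, to within a pixel.
  - In the detections, the can and wrench moved no more than 5 mm and the cup about 9 mm, on a detector good to about 4 mm. The arm never came near any of them.

**Where the checks disagreed:** the depth picture shows about 29 mm of tube travel. That matches a tube resting at the vice end of its play (31 mm) only if it started about 2 mm out. One early estimate put the start nearer 0–1 mm, which would mean 29–30 mm, at or just under the 30 mm limit. The place where the snap and the hard stop came fits the 2 mm start.

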